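# Pry the spring clip off an axle with a hooked pick and draw the roller off

## Robot

A 6-joint arm with a two-finger parallel gripper is mounted at the origin on a cart in front of the work surface, level with it; the furniture and walls round the work are solid. World frame = base frame: x ahead of the robot, y to its left, z up, the work surface at z = 0. Lengths are in m, angles in rad, forces in N, time in s.
With the tool pointing down it reaches from about 0.275 to 0.85 m from the base axis. Payload 19 kg.
Tool frame: the origin (TCP) lies midway between the tips of the shut fingers; the grasp point (between the pads) lies 19 mm behind it (r.hold_point_z is the distance from the TCP to the grasp point, in m); z points along the fingers, y is the line along which they close (so a half turn about z gives the same grasp; the last joint's range is limited). The gripper opens to 85 mm and grips with 20 to 120 N. Pads are 22 mm wide; open, the fingers measure 114 mm over their backs; the gripper's body (76 mm by 85 mm) begins 54 mm behind the grasp point. The pads swing forward as they close: fully open they stand 13 mm farther back than shut.
Start: joints at [1.175, 0.15, 1.437, -0, 1.554, -0.134], TCP at [0.149, 0.555, 0.231] pointing down, gripper open.
Joint ranges: [-2.8, 2.8], [-0.68, 2.1], [0.12, 2.68], [-1.39, 4.53], [0.16, 2.79], [-2.81, 2.81]. Speed limits (rad/s): [1.89, 1.89, 2.22, 3.01, 3.01, 3.01].

## Interface

Orientations are given as a 3x3 rotation matrix whose columns are the frame's x, y, z axes.
In Python, from rig import r gives the robot as it stands.
- The arm moves only by the tool play_rows, never from a script. Its arguments are lists of equal length, an entry for each row: "delta_pos": the shift along the tool's x, y, z in units of 25 mm (1.0 is 25 mm), a list of three; "delta_rot": the turn, a rotation vector about the tool's x, y, z in units of 8 degrees (1.0 is 8 degrees), a list of three; "jaw": the closure, from -1 (fully open) to 1 (shut). A call has 1 to 8 rows; each row shifts and turns the commanded pose from where the row before left it, along the tool's axes as they then stand; what a row does not reach is not made up. A row lasts 1/10 s, in which the tool goes at most 50 mm and 8.59 degrees, less where a joint would pass 70% of its speed; a pose out of reach is approached as far as the arm can. A call is refused whole if a number of a shift passes 1 or a number of a turn 1, either way. A call with a gripper value outside its range is refused whole. The fingers move at their own pace and stop on an object; the grip force is fixed at half the most. Time passes only in rows, so rows that do not move let the fingers close. It gives the time, the measured TCP pose, the force, the opening and the grip force at its end, in the units of the state.
- r.sense(): the state, without advancing time (a new reading comes with each control period).
- r.get_image(name): name is "scene" or "top"; returns the picture (480x640x3 uint8, red, green, blue); there is no depth.
- r.camera_info(name): a dict with "K" (3x3 intrinsics, pixels), "extrinsics" (4x4, takes a point from camera to world coordinates). Camera axes: x right, y up, looking along -z (the intrinsics and any distortion apply to the point x, -y, -z); pixel columns grow to the right and rows downward; lengths in m; the calibration is good to about 2 mm. A picture is of the moment at which its call begins. camera_info takes no time and is no camera call.
- r.hand_in(): hands the job in; it is judged then, once.
Trained networks look in the newest picture that a camera, given by its name, has taken for a name from the list of things; names that differ only in an ending like _2 or _b are one class to them, and where a whole thing is asked for, a point or a joint stands for the part that bears it (a point fixed in the world has none). Each returns a list of dicts, best first, with "score" (0 to 1); they miss things now and then, are a little off and sometimes report something else, mostly with a low value. They report only what shows in the picture. A call takes as long as a camera call. They do not tell look-alikes from the thing itself.
- r.cut_out(camera, thing): "mask" (480x640 bool, what is visible of it) and "rect" ([left, top, width, height] in pixels, round what is visible of it).
- r.pinpoint(camera, thing): "xy" ([column, row] in pixels: a listed point, or the origin of a listed thing).
The state is a dict: "t": time; "joints": joint angles; "joint_vel": joint speeds; "joint_efforts": joint torques, N m; "position": TCP position; "eef_rot": TCP orientation; "force": force on the tool from outside, world axes, zero at the start; "wrist_torque": the same for the moment, N m; "opening": finger opening in m; "gripper_force": force on a finger pad.
Only numpy, scipy, OpenCV 4.12 (cv2) and the standard library are available. Lean on these libraries where they do the work, as an engineer would, in place of code of your own. Each camera call takes 0.05 s, during which the arm holds its last target. There are 200 camera calls.

## Task

With the hooked pick, not the fingers, pry the spring clip off the sloping axle: put the hook through the clip's eye, the pick square to the clip, and pull it sideways out of its groove (it may lie where it drops). Lay the pick flat on the bench, then draw the white roller off the axle and stand it in the shallow tray, hub upward, without dropping it. Leave the other tools and parts on the bench as they are.

Things in the scene. Friction and masses are not known exactly. Their poses are not given: they have to be found in the camera images.
- bracket: grey welded steel bracket, fixed, base plate 160 x 150 x 10 mm, top of everything 130 mm up. Origin: centre of the base plate's underside; x away from the robot at yaw 0. A 22 mm stub axle starts on its sloping plate at (30, 0, 58) mm, leans 35 degrees from vertical towards -x (direction -0.574, 0, 0.819), 87 mm long. Hexagon bolts at the base's corners
- roller: white plastic roller on the axle, 60 mm diameter x 48 mm, plus a steel hub 36 mm diameter x 12 mm at its outer end, 25 mm bore, about 0.3 kg. Origin: centre of its plain end face (8 mm up the axle at first), z along its axis to the hub, 60 mm long in all. Slides off along the axle (80 mm of travel) once the clip is off; grip round the white part (the axle's end stands 31 mm beyond it)
- clip: spring-wire retaining clip, dark steel, 6 mm wire, 62 x 27 mm, flat. Origin between its two arms, on the axle when seated. z: normal to its plane (along the axle, outward); its eye lies towards its -y, the arms open towards +y. Pulled along -y it snaps out of the groove at about 10 to 15 N after some 8 mm; then it drops
- clip_eye (a point): centre of the clip's closed eye, 28 mm from the clip's origin towards its -y; opening 14 mm wide (x) and 18 mm long (y). Below it (along -z) there is about 15 mm of free depth, beside the hub, down to the white face of the roller
- groove (a point): middle of the groove near the axle's end (bracket frame -13, 0, 119 mm), 14 mm over two flats, which keep the clip's eye at the robot's right, bracket -y; orientation that of the bracket
- pick: hooked pick: flat-sided wooden grip 100 x 22 x 28 mm, then an 8 mm steel shank to +x, its end turned square down (-z) as a 6 mm hook. Lies on the bench, hook clear of it. Origin: middle of the grip's underside; x to the hook, z up. 0.16 kg
- pick_grip (a point): centre of the pick's wooden grip, 14 mm above its underside
- pick_tip (a point): lower end of the hook: 115 mm along x from the grip's middle, 2 mm above the grip's underside; the hook is 18 mm long below the shank
- tray: shallow steel tray, fixed, 150 (x) x 170 (y) mm, rim 22 mm high, 4 mm walls, black mat. Origin: centre of its underside
- tray_floor (a point): centre of the tray's inner floor, 6 mm above the bench; axes those of the tray
- sleeve_a: bystander: black sleeve standing on end, 21 mm diameter, 76 mm high; leave alone
- holder_a: bystander: orange and steel nozzle holder lying, 122 mm; leave alone
- screwdriver_0: bystander: red screwdriver, 206 mm; leave alone
Things that resemble listed ones, but are neither listed nor needed, are in the scene too. Of the things shaped like the roller, the white one is meant.

How it is judged:
On the way, in this order (a step that is already met when the one before it is completed fails the run):
1. the hook is through the eye of the seated clip, the pick square to the clip (within 15 degrees) (distance between clip and groove below 0.006 m and x of pick_tip in the frame of clip between -0.009 and 0.009 m and y of pick_tip in the frame of clip between -0.038 and -0.016 m and z of pick_tip in the frame of clip below -0.004 m and angle between the z axis of pick and the z axis of clip, either way round below 0.26 rad), for 0.1 s.
2. the hook has pulled the clip sideways out of the groove (distance between clip and groove above 0.022 m and distance between pick_tip and clip_eye below 0.045 m).
3. the roller is drawn off the end of the axle (distance between clip and groove above 0.035 m and z of roller in the frame of bracket above 0.11 m), for 0.1 s.
At the end, for the whole second after the job is handed in: The clip is out of the groove (over 35 mm away) and not on the floor; the pick lies flat on the bench (grip under 30 mm up, level within 12 degrees); the roller stands in the tray on its plain end, hub up, upright within 6 degrees, inside the rim; all at rest (distance between clip and groove above 0.035 m and height (world z) of clip above -0.01 m and linear speed of each of clip, pick below 0.03 m/s and height (world z) of pick_grip between 0 and 0.03 m and angle between pick's own x axis and vertical between 1.35 and 1.79 rad and x of roller in the frame of tray_floor between -0.045 and 0.045 m and y of roller in the frame of tray_floor between -0.055 and 0.055 m and z of roller in the frame of tray_floor below 0.005 m and angle between roller's own z axis and vertical below 0.1 rad and linear speed of roller below 0.02 m/s); the robot touches nothing.
It fails at once if the fingers push or pull on the clip while it is in its groove (contact force between the fingers and clip above 2 N and distance between clip and groove below 0.02 m).
It fails at once if the roller is dropped (linear speed of roller above 0.5 m/s and contact force between the fingers and roller below 0.5 N).
It fails at once if a bystander (standing sleeve, nozzle holder, red screwdriver) is moved over 30 mm (distance of any of sleeve_a, holder_a, screwdriver_0 from where it was at the start of the episode above 0.03 m).
It also fails if it takes over 58 s, if anything falls off the work surface, if the arm or the gripper's body presses on something with over 40 N, if the wrist force passes 120 N, or if a joint passes its speed limit or range.

## Working session

There is one attempt and no reset: what is moved stays moved. The work goes in short steps, Python scripts to look and compute and a tool call to move; the robot and the scene stay as the last step left them, time stands still between calls to the robot, and variables do not carry over. Pictures are saved under pics/ and viewed, at most 10 in all, crops included, and the job is handed in when it is done.

Besides the shell and the picture viewer there is one more tool, called after "Call:" as name(argument=value, ...), one argument or row to a line, values as JSON. play_rows: Moves the arm, as the interface text tells. Its arguments: {"type":"object","properties":{"delta_pos":{"type":"array","items":{"type":"array","items":{"type":"number"}}},"delta_rot":{"type":"array","items":{"type":"array","items":{"type":"number"}}},"jaw":{"type":"array","items":{"type":"number"}}},"required":["delta_pos","delta_rot","jaw"]}

```bash
ls; mkdir -p pics; cat > h.py <<'E'
from rig import r
import numpy as np, cv2
from scipy.optimize import least_squares
np.set_printoptions(precision=4,suppress=True)
def cam(n):
    c=r.camera_info(n); return np.array(c["K"]),np.array(c["extrinsics"]),c
def ray(n,xy):
    K,E,_=cam(n); d=np.linalg.inv(K)@[xy[0],xy[1],1.]; d=np.array([d[0],-d[1],-d[2]])
    return E[:3,3],E[:3,:3]@d/np.linalg.norm(d)
def atz(n,xy,z):
    o,d=ray(n,xy); return o+d*(z-o[2])/d[2]
def proj(n,p):
    K,E,_=cam(n); q=(np.asarray(p)-E[:3,3])@E[:3,:3]; q=q*[1,-1,-1]; q=q@K.T; return q[...,:2]/q[...,2:]
E
python3 - <<'E'
from h import *
for n in("scene","top"):
    im=r.get_image(n); cv2.imwrite(f"pics/{n}0.png",im[:,:,::-1])
    K,E,c=cam(n); print(n,K,E,[k for k in c])
    for t in ["bracket","roller","clip","clip_eye","groove","pick","pick_grip","pick_tip","tray","tray_floor","sleeve_a","holder_a","screwdriver_0"]:
        print(n,t,[(round(d["score"],2),np.round(d["xy"],1).tolist()) for d in r.pinpoint(n,t)][:4])
E
```

```text
pics
scene [[518.586    0.     320.1969]
 [  0.     518.586  243.1924]
 [  0.       0.       1.    ]] [[-0.7985 -0.3653  0.4784  1.0475]
 [ 0.6018 -0.5047  0.619   0.7265]
 [ 0.0153  0.7822  0.6228  0.7467]
 [ 0.      0.      0.      1.    ]] ['K', 'extrinsics']
scene bracket [(0.63, [295.0, 315.6])]
scene roller [(0.97, [260.5, 274.4]), (0.77, [287.4, 246.9]), (0.58, [287.4, 297.7])]
scene clip [(0.46, [300.9, 267.6])]
scene clip_eye [(0.59, [294.0, 259.2])]
scene groove [(0.94, [302.8, 268.9]), (0.61, [228.1, 206.7]), (0.52, [233.0, 209.9])]
scene pick [(0.73, [232.8, 206.9])]
scene pick_grip [(0.82, [229.9, 203.1])]
scene pick_tip [(0.67, [265.6, 224.0])]
scene tray []
scene tray_floor [(0.17, [268.9, 223.7])]
scene sleeve_a [(0.75, [306.0, 269.8])]
scene holder_a [(0.75, [362.3, 273.4])]
scene screwdriver_0 [(0.62, [336.5, 229.5])]
top [[449.0203   0.     315.1253]
 [  0.     449.0203 247.4637]
 [  0.       0.       1.    ]] [[-0.0044  0.9937 -0.1116  0.4666]
 [-0.9998 -0.0067 -0.0198  0.063 ]
 [-0.0204  0.1114  0.9936  0.9966]
 [ 0.      0.      0.      1.    ]] ['K', 'extrinsics']
top bracket [(0.94, [287.5, 217.9])]
top roller [(0.97, [358.2, 217.3]), (0.92, [288.3, 199.6]), (0.63, [373.1, 259.4])]
top clip [(0.45, [284.1, 210.8])]
top clip_eye [(0.6, [369.2, 323.6]), (0.44, [296.6, 214.1])]
top groove [(0.56, [285.0, 210.5])]
top pick [(0.78, [465.6, 248.2])]
top pick_grip [(0.81, [467.2, 243.2])]
top pick_tip [(0.79, [421.2, 265.3]), (0.53, [371.0, 321.3]), (0.42, [255.1, 293.6])]
top tray [(0.86, [190.0, 320.3])]
top tray_floor [(0.76, [194.2, 320.0])]
top sleeve_a [(0.54, [255.3, 296.0])]
top holder_a [(0.91, [297.4, 301.9]), (0.25, [254.0, 295.6])]
top screwdriver_0 [(0.6, [370.9, 321.4])]
```

View pics/scene0.png

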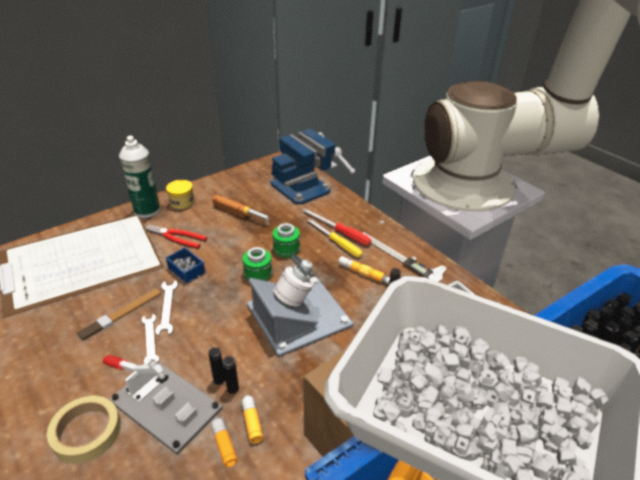

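View pics/top0.png

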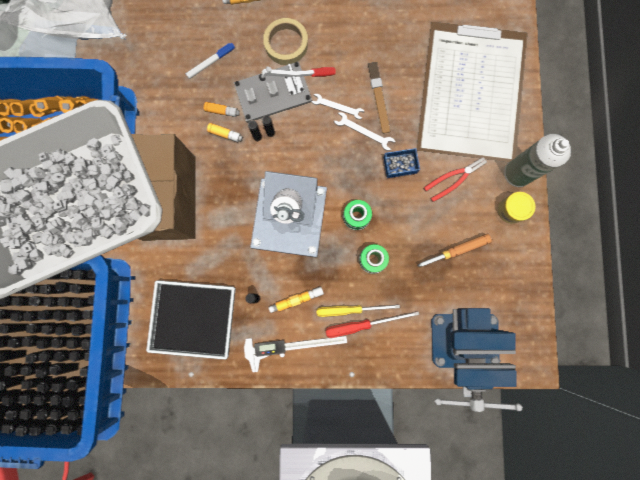

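```bash
python3 - <<'E'
from h import *
s=r.sense(); print({k:np.round(s[k],3).tolist() for k in s}, r.hold_point_z, proj("top",s["position"]),proj("scene",s["position"]))
P=[]
for n,(x,y) in [("top",(240,165)),("scene",(245,252)),("top",(405,215)),("scene",(195,180))]:
    im=cv2.imread(f"pics/{n}0.png")[y:y+(100 if (n,x)==("top",240) else 100),x:x+133]
    P.append(cv2.resize(im,(400,300),interpolation=cv2.INTER_CUBIC))
cv2.imwrite("pics/m1.png",np.vstack([np.hstack(P[:2]),np.hstack(P[2:])]))
E
```

```text
{'t': 1.4, 'joints': [1.175, 0.151, 1.437, -0.0, 1.554, -0.134], 'joint_vel': [-0.001, -0.004, 0.001, -0.0, 0.0, 0.001], 'joint_efforts': [-0.004, -71.28, -57.105, -0.001, 0.001, 0.0], 'position': [0.149, 0.555, 0.231], 'eef_rot': [[-0.966, 0.259, -0.0], [0.259, 0.966, -0.0], [0.0, -0.0, -1.0]], 'force': [0.781, -0.726, 0.75], 'wrist_torque': [0.047, 0.014, 0.006], 'gripper_force': 0.0, 'opening': 0.086} 0.0187 [ 24.7234 494.583 ] [687.3486 236.2219]
```

View pics/m1.png

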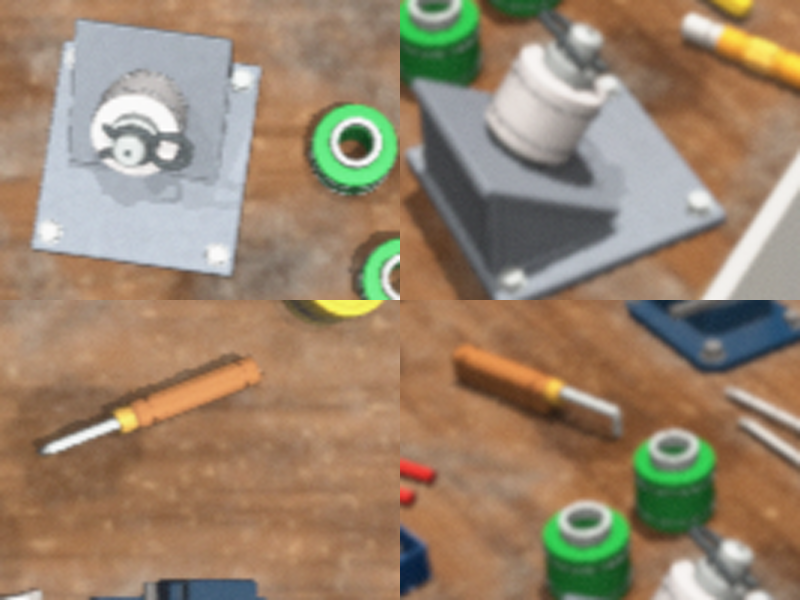

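```bash
cat > fit.py <<'E'
from h import *
def pp(q,s): # panel to pixel
    o={"tl":(0,0,240,165),"tr":(400,0,245,252),"bl":(0,300,405,215),"br":(400,300,195,180)}[s]
    return [o[2]+(q[0]-o[0]+.5)/3.0075-.5,o[3]+(q[1]-o[1]+.5)/3-.5]
def Rz(a): c,s=np.cos(a),np.sin(a); return np.array([[c,-s,0],[s,c,0],[0,0,1]])
obs=[("top",pp((33,247),"tl"),(-.08,.075,.01)),("top",pp((232,272),"tl"),(-.08,-.075,.01)),("top",pp((261,66),"tl"),(.08,-.075,.01)),("top",pp((66,42),"tl"),(.08,.075,.01)),
("scene",pp((725,213),"tr"),(-.08,.075,.01)),("scene",pp((500,296),"tr"),(.08,.075,.01)),("scene",pp((408,150),"tr"),(.08,-.075,.01)),
("top",pp((128,153),"tl"),(-.0199,0,.1293)),("scene",pp((587,36),"tr"),(-.0199,0,.1293)),
("top",[296.6,214.1],(-.013,-.028,.119)),("scene",[294,259.2],(-.013,-.028,.119))]
f=lambda p:np.concatenate([proj(n,Rz(p[2])@q+[p[0],p[1],0])-u for n,u,q in obs])
s=least_squares(f,[.5,.13,-.14],loss="soft_l1"); print("bracket",s.x,"\n",f(s.x).reshape(-1,2))
po=[("top",[467.2,243.2],(0,0,.014)),("scene",[229.9,203.1],(0,0,.014)),("top",[421.2,265.3],(.115,0,.002)),("scene",[268.,224.8],(.115,0,.002)),
 ("top",pp((257,368),"bl"),(-.05,0,.014)),("top",pp((40,453),"bl"),(.116,0,.012)),("scene",[265.6,224.],(.115,0,.002))]
g=lambda p:np.concatenate([proj(n,Rz(p[2])@q+[p[0],p[1],0])-u for n,u,q in po])
s2=least_squares(g,[.47,-.27,2.],loss="soft_l1"); print("pick",s2.x,"\n",g(s2.x).reshape(-1,2))
print("tray",atz("top",[194.2,320],.006),atz("top",[190,320.3],0))
m=r.cut_out("top","tray"); 
for d in m[:2]:
    ys,xs=np.nonzero(d["mask"]); c=cv2.minAreaRect(np.c_[xs,ys].astype(np.float32)); print(d["score"],c,[atz("top",q,.02) for q in cv2.boxPoints(c)],atz("top",c[0],.02))
E
python3 fit.py
```

```text
bracket [ 0.647   0.1414 -0.1393] 
 [[-0.4621  0.5481]
 [ 0.3811  1.1423]
 [ 0.2812 -0.5596]
 [-0.8016 -0.9696]
 [ 0.2528  0.2257]
 [-0.6975  3.8856]
 [-2.411   0.1235]
 [ 0.2304 -0.0293]
 [ 0.0085 -1.0143]
 [ 0.7723  0.9005]
 [ 2.582   0.1346]]
pick [ 0.5786 -0.2532  1.9462] 
 [[ 1.3771  2.4874]
 [-0.9062  2.7626]
 [-2.2972  0.3042]
 [-1.1743 -0.1648]
 [-0.5244 -0.103 ]
 [ 1.4709 -0.2186]
 [ 1.2257  0.6352]]
tray [0.4195 0.3487 0.006 ] [0.4186 0.3597 0.    ]
0.8 ((190.71116638183594, 319.37432861328125), (82.36412811279297, 72.95677947998047), 5.079607963562012) [array([0.3524, 0.4461, 0.02  ]), array([0.5083, 0.4378, 0.02  ]), array([0.4915, 0.2573, 0.02  ]), array([0.3368, 0.2688, 0.02  ])] [0.4216 0.3523 0.02  ]
```

```bash
cat > plan.py <<'E'
from h import *
from scipy.spatial.transform import Rotation as Ro, Slerp
def Rz(a): return Ro.from_euler("z",a).as_matrix()
B0=np.array([.647,.1414,0]); BY=-.1393
def rows(p0,R0,p1,R1,jaw,smax=.9,amax=.9,n=None):
    rv=(Ro.from_matrix(R0.T@R1)).as_rotvec(); 
    if n is None:
        n=1
        while True:
            M=sim(p0,R0,p1,R1,n)
            if np.abs(M[0]).max()<=smax and np.abs(M[1]).max()<=amax: break
            n+=1
    dp,dr,p,R=sim(p0,R0,p1,R1,n)
    for i in range(0,n,8):
        print("POS",dp[i:i+8].tolist(),"\nROT",dr[i:i+8].tolist(),"\nJAW",[jaw]*len(dp[i:i+8]))
    return p,R
def sim(p0,R0,p1,R1,n):
    sl=Slerp([0,1],Ro.from_matrix([R0,R1])); p,R=p0.copy(),R0.copy(); dp=[];dr=[]
    for k in range(1,n+1):
        t=k/n; d=np.round(R.T@(p0+(p1-p0)*t-p)/.025,2); w=np.round(Ro.from_matrix(R.T@sl(t).as_matrix()).as_rotvec()/np.deg2rad(8),2)
        p=p+R@d*.025; R=R@Ro.from_rotvec(w*np.deg2rad(8)).as_matrix(); dp.append(d+0.);dr.append(w+0.)
    return np.array(dp),np.array(dr),p,R
def st():
    s=r.sense(); print("t",round(s["t"],2),"pos",np.round(s["position"],4),"F",np.round(s["force"],1),"open",round(s["opening"],4),"g",round(s["gripper_force"],1),"q",np.round(s["joints"],2)); return np.array(s["position"]),np.array(s["eef_rot"])
def down(h): # tool down with x heading h
    x=np.array([np.cos(h),np.sin(h),0]); z=np.array([0,0,-1.]); return np.c_[x,np.cross(z,x),z]
E
python3 - <<'E'
from plan import *
p,R=st(); rows(p,R,np.array([.5786,-.2532,.13]),down(1.9462),-1)
E
```

```text
t 1.45 pos [0.1488 0.5554 0.2313] F [0.2 0.7 0.6] open 0.0854 g 0.0 q [ 1.17  0.15  1.44 -0.    1.55 -0.13]
POS [[-0.61, -0.65, 0.1], [-0.62, -0.64, 0.1], [-0.64, -0.63, 0.1], [-0.65, -0.61, 0.1], [-0.67, -0.59, 0.09], [-0.68, -0.58, 0.1], [-0.69, -0.57, 0.1], [-0.71, -0.55, 0.1]] 
ROT [[0.0, 0.0, 0.16], [0.0, 0.0, 0.17], [0.0, 0.0, 0.16], [0.0, 0.0, 0.16], [0.0, 0.0, 0.17], [0.0, 0.0, 0.16], [0.0, 0.0, 0.16], [0.0, 0.0, 0.16]] 
JAW [-1, -1, -1, -1, -1, -1, -1, -1]
POS [[-0.71, -0.53, 0.1], [-0.73, -0.51, 0.1], [-0.75, -0.5, 0.1], [-0.75, -0.49, 0.1], [-0.76, -0.46, 0.1], [-0.77, -0.45, 0.09], [-0.79, -0.43, 0.1], [-0.79, -0.41, 0.1]] 
ROT [[0.0, 0.0, 0.17], [0.0, 0.0, 0.16], [0.0, 0.0, 0.16], [0.0, 0.0, 0.17], [0.0, 0.0, 0.16], [0.0, 0.0, 0.16], [0.0, 0.0, 0.17], [0.0, 0.0, 0.16]] 
JAW [-1, -1, -1, -1, -1, -1, -1, -1]
POS [[-0.8, -0.39, 0.1], [-0.81, -0.38, 0.1], [-0.82, -0.35, 0.1], [-0.83, -0.34, 0.1], [-0.83, -0.32, 0.1], [-0.84, -0.3, 0.1], [-0.85, -0.28, 0.09], [-0.86, -0.26, 0.1]] 
ROT [[0.0, 0.0, 0.16], [0.0, 0.0, 0.17], [0.0, 0.0, 0.16], [0.0, 0.0, 0.16], [0.0, 0.0, 0.16], [
[... 166 characters left out ...]
-0.18, 0.1], [-0.88, -0.16, 0.1], [-0.88, -0.14, 0.1], [-0.88, -0.13, 0.09], [-0.89, -0.1, 0.1]] 
ROT [[0.0, 0.0, 0.17], [0.0, 0.0, 0.16], [0.0, 0.0, 0.16], [0.0, 0.0, 0.17], [0.0, 0.0, 0.16], [0.0, 0.0, 0.16], [0.0, 0.0, 0.17], [0.0, 0.0, 0.16]] 
JAW [-1, -1, -1, -1, -1, -1, -1, -1]
POS [[-0.89, -0.08, 0.1], [-0.89, -0.06, 0.1], [-0.89, -0.04, 0.1], [-0.9, -0.02, 0.1], [-0.89, -0.01, 0.1], [-0.89, 0.02, 0.1], [-0.9, 0.04, 0.1], [-0.89, 0.06, 0.09]] 
ROT [[0.0, 0.0, 0.16], [0.0, 0.0, 0.16], [0.0, 0.0, 0.17], [0.0, 0.0, 0.16], [0.0, 0.0, 0.16], [0.0, 0.0, 0.17], [0.0, 0.0, 0.16], [0.0, 0.0, 0.16]] 
JAW [-1, -1, -1, -1, -1, -1, -1, -1]
POS [[-0.89, 0.08, 0.1]] 
ROT [[0.0, 0.0, 0.17]] 
JAW [-1]
```

```bash
cat >> plan.py <<'E'
def const(p0,R0,p1,R1,smax=.9,amax=.9,nmin=1):
    """identical rows: n, d, w"""
    rv=Ro.from_matrix(R0.T@R1).as_rotvec()
    n=nmin
    while True:
        w=rv/n; S=np.zeros((3,3)); R=R0.copy(); E=Ro.from_rotvec(w).as_matrix()
        for k in range(n): S+=R; R=R@E
        d=np.linalg.solve(S,p1-p0)/.025; W=w/np.deg2rad(8)
        if np.abs(d).max()<=smax and np.abs(W).max()<=amax: break
        n+=1
    print("n",n,"d",np.round(d,3).tolist(),"w",np.round(W,3).tolist())
E
python3 - <<'E'
from plan import *
p,R=st(); q=np.array([.5786,-.2532,.13]); const(p,R,q,R,.95); const(q,R,q,down(1.9462)); print(R)
E
```

```text
t 1.45 pos [0.1488 0.5554 0.2313] F [0.2 0.7 0.6] open 0.0854 g 0.0 q [ 1.17  0.15  1.44 -0.    1.55 -0.13]
n 29 d [-0.861, -0.924, 0.14] w [0.0, 0.0, 0.0]
n 8 d [-0.0, 0.0, -0.0] w [-0.0, 0.0, 0.836]
[[-0.9659  0.2588 -0.    ]
 [ 0.2588  0.9659 -0.0001]
 [ 0.     -0.0001 -1.    ]]
```

Call:
play_rows(
  delta_pos=[
    [-0.86, -0.92, 0.0],
    [-0.86, -0.92, 0.0],
    [-0.86, -0.92, 0.0],
    [-0.86, -0.92, 0.0],
    [-0.86, -0.92, 0.0],
    [-0.86, -0.92, 0.0],
    [-0.86, -0.92, 0.0],
    [-0.86, -0.92, 0.0],
  ],
  delta_rot=[
    [0, 0, 0],
    [0, 0, 0],
    [0, 0, 0],
    [0, 0, 0],
    [0, 0, 0],
    [0, 0, 0],
    [0, 0, 0],
    [0, 0, 0],
  ],
  jaw=[-1, -1, -1, -1, -1, -1, -1, -1],
)

```text
t: 2.25
position: [0.2677, 0.332, 0.2314]
eef_rot: [[-0.966, 0.259, 0.0], [0.259, 0.966, 0.0], [-0.0, 0.0, -1.0]]
force: [0.7, -0.4, 0.1]
opening: 0.0856
gripper_force: 0.0
```

Call:
play_rows(
  delta_pos=[
    [-0.86, -0.92, 0.1],
    [-0.86, -0.92, 0.1],
    [-0.86, -0.92, 0.1],
    [-0.86, -0.92, 0.1],
    [-0.86, -0.92, 0.1],
    [-0.86, -0.92, 0.1],
    [-0.86, -0.92, 0.1],
    [-0.86, -0.92, 0.1],
  ],
  delta_rot=[
    [0, 0, 0],
    [0, 0, 0],
    [0, 0, 0],
    [0, 0, 0],
    [0, 0, 0],
    [0, 0, 0],
    [0, 0, 0],
    [0, 0, 0],
  ],
  jaw=[-1, -1, -1, -1, -1, -1, -1, -1],
)

```text
t: 3.05
position: [0.3863, 0.1096, 0.2114]
eef_rot: [[-0.966, 0.259, 0.001], [0.259, 0.966, -0.0], [-0.001, 0.0, -1.0]]
force: [0.5, -0.5, -0.3]
opening: 0.0851
gripper_force: 0.0
```

Call:
play_rows(
  delta_pos=[
    [-0.86, -0.92, 0.25],
    [-0.86, -0.92, 0.25],
    [-0.86, -0.92, 0.25],
    [-0.86, -0.92, 0.25],
    [-0.86, -0.92, 0.25],
    [-0.86, -0.92, 0.25],
    [-0.86, -0.92, 0.25],
    [-0.86, -0.92, 0.25],
  ],
  delta_rot=[
    [0, 0, 0],
    [0, 0, 0],
    [0, 0, 0],
    [0, 0, 0],
    [0, 0, 0],
    [0, 0, 0],
    [0, 0, 0],
    [0, 0, 0],
  ],
  jaw=[-1, -1, -1, -1, -1, -1, -1, -1],
)

```text
t: 3.85
position: [0.5048, -0.1127, 0.1611]
eef_rot: [[-0.966, 0.259, 0.0], [0.259, 0.966, -0.0], [-0.0, -0.0, -1.0]]
force: [1.2, 0.1, 0.2]
opening: 0.0859
gripper_force: 0.0
```

Call:
play_rows(
  delta_pos=[
    [-0.86, -0.92, 0.25],
    [-0.86, -0.92, 0.25],
    [-0.86, -0.92, 0.25],
    [-0.86, -0.92, 0.25],
    [-0.86, -0.92, 0.25],
  ],
  delta_rot=[
    [0, 0, 0],
    [0, 0, 0],
    [0, 0, 0],
    [0, 0, 0],
    [0, 0, 0],
  ],
  jaw=[-1, -1, -1, -1, -1],
)

```text
t: 4.35
position: [0.5789, -0.2515, 0.1297]
eef_rot: [[-0.966, 0.259, -0.0], [0.259, 0.966, -0.0], [-0.0, -0.0, -1.0]]
force: [0.4, 0.4, 0.7]
opening: 0.0852
gripper_force: 0.0
```

Call:
play_rows(
  delta_pos=[
    [0, 0, 0],
    [0, 0, 0],
    [0, 0, 0],
    [0, 0, 0],
    [0, 0, 0],
    [0, 0, 0],
    [0, 0, 0],
    [0, 0, 0],
  ],
  delta_rot=[
    [0, 0, 0.84],
    [0, 0, 0.84],
    [0, 0, 0.84],
    [0, 0, 0.84],
    [0, 0, 0.84],
    [0, 0, 0.84],
    [0, 0, 0.84],
    [0, 0, 0.84],
  ],
  jaw=[-1, -1, -1, -1, -1, -1, -1, -1],
)

```text
t: 5.15
position: [0.5784, -0.2503, 0.13]
eef_rot: [[-0.358, 0.934, -0.0], [0.934, 0.358, -0.0], [-0.0, -0.0, -1.0]]
force: [-0.2, 0.6, -0.0]
opening: 0.0857
gripper_force: 0.0
```

```bash
python3 - <<'E'
from plan import *
p,R=st(); const(p,R,np.array([.5786,-.2532,.005]),down(1.9462))
im=r.get_image("top");cv2.imwrite("pics/t1.png",cv2.resize(im[180:330,380:580,::-1],(800,600)))
E
```

```text
t 5.15 pos [ 0.5784 -0.2503  0.13  ] F [-0.2  0.6 -0. ] open 0.0857 g 0.0 q [-0.53  0.31  1.44 -0.    1.38 -0.9 ]
n 6 d [-0.018, -0.006, 0.834] w [-0.0, 0.0, -0.011]
```

View pics/t1.png

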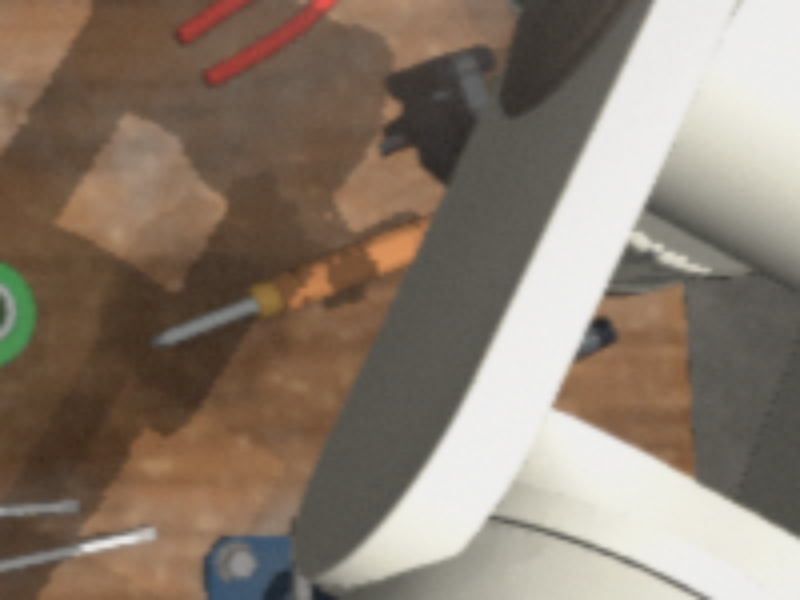

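Call:
play_rows(
  delta_pos=[
    [-0.02, 0, 0.83],
    [-0.02, 0, 0.83],
    [-0.02, 0, 0.83],
    [-0.02, 0, 0.83],
    [-0.02, 0, 0.83],
    [-0.02, 0, 0.83],
  ],
  delta_rot=[
    [0, 0, 0],
    [0, 0, 0],
    [0, 0, 0],
    [0, 0, 0],
    [0, 0, 0],
    [0, 0, 0],
  ],
  jaw=[-1, -1, -1, -1, -1, -1],
)

```text
t: 5.8
position: [0.5795, -0.2531, 0.0048]
eef_rot: [[-0.365, 0.931, -0.0], [0.931, 0.365, -0.0], [-0.0, -0.0, -1.0]]
force: [-0.2, -0.1, -1.0]
opening: 0.0856
gripper_force: 0.0
```

Call:
play_rows(
  delta_pos=[
    [0, 0, 0],
    [0, 0, 0],
    [0, 0, 0],
    [0, 0, 0],
    [0, 0, 0],
    [0, 0, 0],
    [0, 0, 0],
    [0, 0, 0],
  ],
  delta_rot=[
    [0, 0, 0],
    [0, 0, 0],
    [0, 0, 0],
    [0, 0, 0],
    [0, 0, 0],
    [0, 0, 0],
    [0, 0, 0],
    [0, 0, 0],
  ],
  jaw=[1, 1, 1, 1, 1, 1, 1, 1],
)

```text
t: 6.6
position: [0.5801, -0.2534, 0.0069]
eef_rot: [[-0.363, 0.932, 0.002], [0.932, 0.363, -0.001], [-0.002, 0.001, -1.0]]
force: [-0.6, -0.2, 7.5]
opening: 0.021
gripper_force: 60.0
```

```bash
cat >> plan.py <<'E'
TIP=np.array([.1157,0,.0049])
RB=Rz(BY); c35,s35=np.cos(np.deg2rad(35)),np.sin(np.deg2rad(35))
CL=RB@np.array([[c35,0,-s35],[0,1,0],[s35,0,c35]]) # clip axes (columns)
EYE=B0+RB@np.array([-.013,-.028,.119])
RT=np.c_[CL[:,1],CL[:,0],-CL[:,2]]
def tcp_for(off,tip=None): # tip at EYE + CL@off
    return EYE+CL@np.array(off)-RT@(TIP if tip is None else tip)
E
python3 - <<'E'
from plan import *
p,R=st(); print(np.linalg.det(RT),EYE); p1=p.copy();p1[2]=.155; const(p,R,p1,R); q=tcp_for([0,0,.045]);print(q); const(p1,R,q,RT,nmin=1)
E
```

```text
t 6.6 pos [ 0.5801 -0.2534  0.0069] F [-0.6 -0.2  7.5] open 0.021 g 60.0 q [-0.53  0.43  1.56 -0.    1.15 -0.9 ]
0.9999999999999999 [0.6302 0.1155 0.119 ]
n 7 d [-0.001, 0.001, -0.846] w [0.0, 0.0, 0.0]
[0.5858 0.0049 0.1599]
n 12 d [0.858, 0.146, 0.0] w [-0.356, -0.092, 0.295]
```

Call:
play_rows(
  delta_pos=[
    [0, 0, -0.85],
    [0, 0, -0.85],
    [0, 0, -0.85],
    [0, 0, -0.85],
    [0, 0, -0.85],
    [0, 0, -0.85],
    [0, 0, -0.85],
  ],
  delta_rot=[
    [0, 0, 0],
    [0, 0, 0],
    [0, 0, 0],
    [0, 0, 0],
    [0, 0, 0],
    [0, 0, 0],
    [0, 0, 0],
  ],
  jaw=[1, 1, 1, 1, 1, 1, 1],
)

```text
t: 7.3
position: [0.5794, -0.253, 0.1556]
eef_rot: [[-0.362, 0.932, 0.0], [0.932, 0.362, -0.0], [-0.0, 0.0, -1.0]]
force: [-0.5, 0.9, -1.4]
opening: 0.021
gripper_force: 59.0
```

Call:
play_rows(
  delta_pos=[
    [0.86, 0.15, 0],
    [0.86, 0.15, 0],
    [0.86, 0.15, 0],
    [0.86, 0.15, 0],
    [0.86, 0.15, 0],
    [0.86, 0.15, 0],
  ],
  delta_rot=[
    [-0.36, -0.09, 0.3],
    [-0.36, -0.09, 0.3],
    [-0.36, -0.09, 0.3],
    [-0.36, -0.09, 0.3],
    [-0.36, -0.09, 0.3],
    [-0.36, -0.09, 0.3],
  ],
  jaw=[1, 1, 1, 1, 1, 1],
)

```text
t: 7.9
position: [0.5671, -0.1223, 0.1549]
eef_rot: [[-0.11, 0.945, 0.308], [0.993, 0.115, -0.001], [-0.036, 0.305, -0.952]]
force: [0.1, 0.3, -1.0]
opening: 0.0206
gripper_force: 59.1
```

```bash
python3 - <<'E'
from plan import *
p,R=st(); const(p,R,tcp_for([0,0,.045]),RT)
E
```

```text
t 7.9 pos [ 0.5671 -0.1223  0.1549] F [ 0.1  0.3 -1. ] open 0.0206 g 59.1 q [-0.41  0.01  1.78  0.14  1.07 -0.58]
n 6 d [0.848, 0.141, 0.004] w [-0.351, -0.094, 0.287]
```

Call:
play_rows(
  delta_pos=[
    [0.85, 0.14, 0],
    [0.85, 0.14, 0],
    [0.85, 0.14, 0],
    [0.85, 0.14, 0],
    [0.85, 0.14, 0],
    [0.85, 0.14, 0],
    [0, 0, 0],
  ],
  delta_rot=[
    [-0.35, -0.09, 0.29],
    [-0.35, -0.09, 0.29],
    [-0.35, -0.09, 0.29],
    [-0.35, -0.09, 0.29],
    [-0.35, -0.09, 0.29],
    [-0.35, -0.09, 0.29],
    [0, 0, 0],
  ],
  jaw=[1, 1, 1, 1, 1, 1, 1],
)

```text
t: 8.6
position: [0.5849, 0.0068, 0.1599]
eef_rot: [[0.137, 0.813, 0.567], [0.991, -0.115, -0.075], [0.005, 0.571, -0.821]]
force: [-0.8, -0.1, -1.7]
opening: 0.0205
gripper_force: 59.1
```

```bash
python3 - <<'E'
from plan import *
p,R=st(); const(p,R,tcp_for([0,0,.045]),RT)
tip=p+R@TIP; print("tip",tip,"eye",EYE, "tip in clip",CL.T@(tip-EYE))
P=[]
for n in("top","scene"):
    im=r.get_image(n); 
    print(n,"tip pred",proj(n,tip),"eye pred",proj(n,EYE))
    for t in("pick_tip","clip_eye","groove"): print(t,[(round(d["score"],2),np.round(d["xy"],1).tolist()) for d in r.pinpoint(n,t)][:4])
    c=proj(n,(tip+EYE)/2).astype(int); x,y=c[0]-40,c[1]-60
    print(n,"crop",x,y); P.append(cv2.resize(im[y:y+120,x:x+80,::-1],(400,600),interpolation=cv2.INTER_CUBIC))
cv2.imwrite("pics/m2.png",np.hstack(P))
E
```

```text
t 8.6 pos [0.5849 0.0068 0.1599] F [-0.8 -0.1 -1.7] open 0.0205 g 59.1 q [-0.11 -0.13  1.99 -0.01  0.67  0.03]
n 1 d [-0.073, 0.037, 0.029] w [-0.018, -0.034, -0.009]
tip [0.6036 0.1211 0.1564] eye [0.6302 0.1155 0.119 ] tip in clip [-0.0008  0.0018  0.0463]
top tip pred [293.2513 225.2542] eye pred [297.3765 214.9785]
pick_tip [(0.81, [294.0, 226.5])]
clip_eye [(0.44, [299.4, 213.4])]
groove []
top crop 255 159
scene tip pred [309.9226 239.9095] eye pred [296.5599 259.3413]
pick_tip [(0.62, [311.8, 237.3])]
clip_eye [(0.58, [297.3, 257.8])]
groove [(0.69, [305.1, 270.8])]
scene crop 263 189
```

View pics/m2.png

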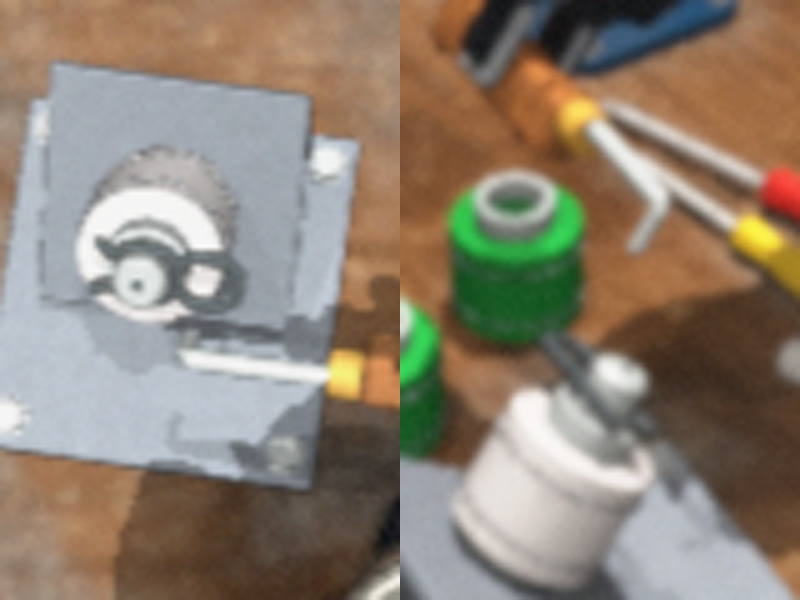

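```bash
python3 - <<'E'
from plan import *
p,R=st()
def tri(a,b,x0): return least_squares(lambda x:np.concatenate([proj("top",x)-a,proj("scene",x)-b]),x0)
t0=p+R@TIP
for n,a,b,x0 in [("tip mine",[293,227.4],[309.2,238.2],t0),("tip net",[294,226.5],[311.8,237.3],t0),("eye mine",[296.2,213.6],[294.8,258.6],EYE),("eye net",[299.4,213.4],[297.3,257.8],EYE)]:
    s=tri(a,b,x0); print(n,"dev in clip axes mm",CL.T@(s.x-x0)*1000,"res",s.fun)
E
```

```text
t 9.0 pos [0.5856 0.0038 0.16  ] F [ 0.8  0.4 -0.3] open 0.0209 g 59.1 q [-0.12 -0.13  1.99 -0.01  0.68  0.03]
tip mine dev in clip axes mm [-1.7819  1.3056  3.5016] res [ 0.8772 -1.069   1.3398  0.1423]
tip net dev in clip axes mm [-1.8035  1.3801  6.0508] res [-0.3455  0.4206 -0.5284 -0.0557]
eye mine dev in clip axes mm [4.7415 1.6058 1.5558] res [ 0.4622 -0.5755  0.6886  0.0851]
eye net dev in clip axes mm [ 1.9571 -2.1551  2.0286] res [-0.9991  1.2437 -1.4937 -0.1843]
```

```bash
python3 - <<'E'
from plan import *
p,R=st(); const(p,R,tcp_for([.0025,0,.012]),RT)
E
```

```text
t 9.0 pos [0.5856 0.0038 0.16  ] F [ 0.8  0.4 -0.3] open 0.0209 g 59.1 q [-0.12 -0.13  1.99 -0.01  0.68  0.03]
n 2 d [0.021, 0.052, 0.662] w [-0.015, -0.01, -0.007]
```

Call:
play_rows(
  delta_pos=[
    [0.02, 0.05, 0.33],
    [0.02, 0.05, 0.33],
    [0, 0, 0.33],
    [0, 0, 0.33],
    [0, 0, 0],
    [0, 0, 0],
    [0, 0, 0],
  ],
  delta_rot=[
    [-0.02, -0.02, -0.01],
    [-0.01, 0, 0],
    [0, 0, 0],
    [0, 0, 0],
    [0, 0, 0],
    [0, 0, 0],
    [0, 0, 0],
  ],
  jaw=[1, 1, 1, 1, 1, 1, 1],
)

```text
t: 9.7
position: [0.6064, 0.0026, 0.1345]
eef_rot: [[0.139, 0.811, 0.568], [0.99, -0.114, -0.079], [0.001, 0.574, -0.819]]
force: [-0.6, 0.2, -1.9]
opening: 0.0208
gripper_force: 59.1
```

```bash
python3 - <<'E'
from plan import *
p,R=st(); const(p,R,tcp_for([.0025,0,.012]),RT)
tip=p+R@TIP; print("tip in clip",CL.T@(tip-EYE))
P=[]
for n in("top","scene"):
    im=r.get_image(n); 
    print(n,"tip pred",proj(n,tip),"eye pred",proj(n,EYE))
    for t in("pick_tip","clip_eye","groove"): print(t,[(round(d["score"],2),np.round(d["xy"],1).tolist()) for d in r.pinpoint(n,t)][:4])
    c=proj(n,EYE).astype(int); x,y=c[0]-20,c[1]-30
    print(n,"crop",x,y); P.append(cv2.resize(im[y:y+60,x:x+40,::-1],(400,600),interpolation=cv2.INTER_CUBIC))
cv2.imwrite("pics/m3.png",np.hstack(P))
E
```

```text
t 9.7 pos [0.6064 0.0026 0.1345] F [-0.6  0.2 -1.9] open 0.0208 g 59.1 q [-0.12 -0.06  1.98 -0.02  0.61  0.04]
n 1 d [-0.026, 0.003, 0.013] w [0.003, -0.004, -0.0]
tip in clip [0.0024 0.0006 0.0124]
top tip pred [296.3334 216.4102] eye pred [297.3765 214.9785]
pick_tip [(0.92, [294.4, 215.9])]
clip_eye [(0.56, [286.4, 216.8]), (0.42, [297.4, 212.4])]
groove [(0.83, [283.8, 210.6]), (0.67, [287.1, 219.3])]
top crop 277 184
scene tip pred [299.0974 253.956 ] eye pred [296.5599 259.3413]
pick_tip [(0.91, [302.0, 255.0])]
clip_eye [(0.41, [295.6, 257.6])]
groove [(0.79, [301.1, 269.4])]
scene crop 276 229
```

View pics/m3.png

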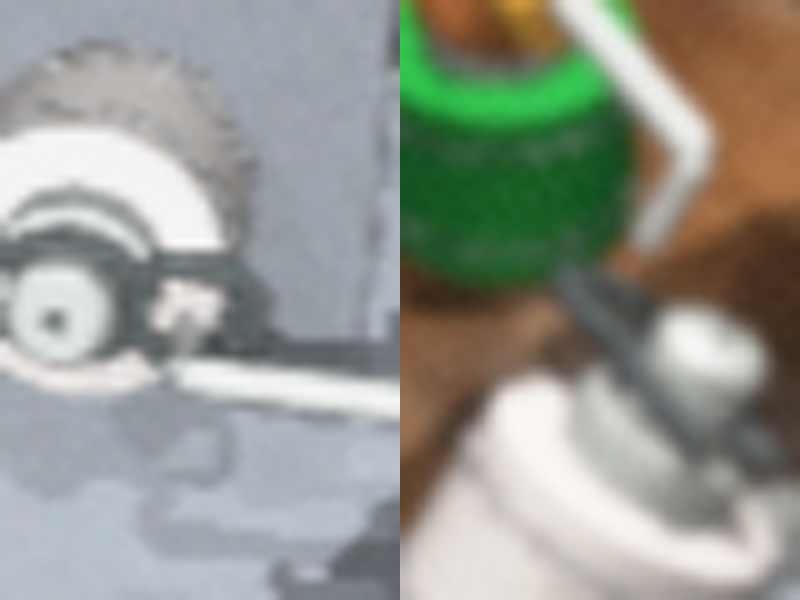

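Call:
play_rows(
  delta_pos=[
    [0, 0, 0.2],
    [0, 0, 0.2],
    [0, 0, 0.2],
    [0, 0, 0.2],
    [0, 0, 0.15],
    [0, 0, 0],
    [0, 0, 0],
  ],
  delta_rot=[
    [0, 0, 0],
    [0, 0, 0],
    [0, 0, 0],
    [0, 0, 0],
    [0, 0, 0],
    [0, 0, 0],
    [0, 0, 0],
  ],
  jaw=[1, 1, 1, 1, 1, 1, 1],
)

```text
t: 10.8
position: [0.6199, 0.0007, 0.1147]
eef_rot: [[0.139, 0.811, 0.568], [0.99, -0.114, -0.079], [0.001, 0.574, -0.819]]
force: [-0.6, 0.6, -1.3]
opening: 0.0207
gripper_force: 59.1
```

```bash
python3 - <<'E'
from plan import *
p,R=st(); tip=p+R@TIP; print("tip in clip",CL.T@(tip-EYE))
P=[]
for n in("top","scene"):
    im=r.get_image(n); 
    c=proj(n,EYE).astype(int); x,y=c[0]-20,c[1]-30
    print(n,"crop",x,y); P.append(cv2.resize(im[y:y+60,x:x+40,::-1],(400,600),interpolation=cv2.INTER_CUBIC))
cv2.imwrite("pics/m4.png",np.hstack(P))
E
```

```text
t 10.8 pos [0.6199 0.0007 0.1147] F [-0.6  0.6 -1.3] open 0.0207 g 59.1 q [-0.12 -0.    1.97 -0.02  0.56  0.04]
tip in clip [ 0.0022  0.0006 -0.0116]
top crop 277 184
scene crop 276 229
```

View pics/m4.png

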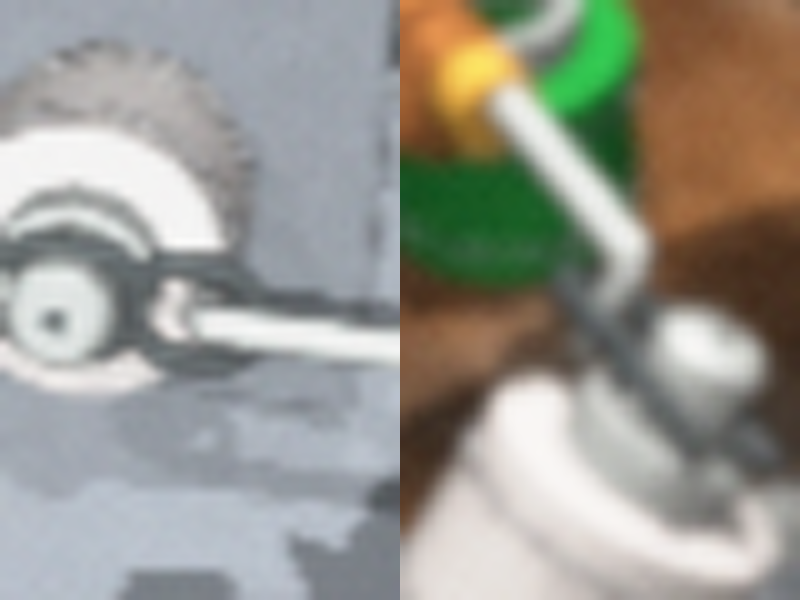

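Call:
play_rows(
  delta_pos=[
    [-0.2, 0, 0],
    [-0.2, 0, 0],
    [-0.2, 0, 0],
    [-0.2, 0, 0],
    [-0.2, 0, 0],
    [-0.2, 0, 0],
    [-0.2, 0, 0],
    [-0.2, 0, 0],
  ],
  delta_rot=[
    [0, 0, 0],
    [0, 0, 0],
    [0, 0, 0],
    [0, 0, 0],
    [0, 0, 0],
    [0, 0, 0],
    [0, 0, 0],
    [0, 0, 0],
  ],
  jaw=[1, 1, 1, 1, 1, 1, 1, 1],
)

```text
t: 11.7
position: [0.6143, -0.0395, 0.1149]
eef_rot: [[0.139, 0.811, 0.568], [0.99, -0.114, -0.079], [0.0, 0.574, -0.819]]
force: [-0.0, -0.1, -2.0]
opening: 0.0208
gripper_force: 59.1
```

```bash
python3 - <<'E'
from plan import *
p,R=st(); tip=p+R@TIP; print("tip in clip0",CL.T@(tip-EYE))
P=[]
for n in("top","scene"):
    im=r.get_image(n); 
    c=proj(n,EYE).astype(int); x,y=c[0]-40,c[1]-60
    for t in("clip",): print(t,[(round(d["score"],2),np.round(d["xy"],1).tolist()) for d in r.pinpoint(n,t)][:4])
    P.append(cv2.resize(im[y:y+120,x:x+80,::-1],(400,600),interpolation=cv2.INTER_CUBIC))
cv2.imwrite("pics/m5.png",np.hstack(P))
E
```

```text
t 11.7 pos [ 0.6143 -0.0395  0.1149] F [-0.  -0.1 -2. ] open 0.0208 g 59.1 q [-0.21 -0.02  1.99  0.08  0.56 -0.12]
tip in clip0 [ 0.0024 -0.04   -0.0115]
clip [(0.66, [311.6, 238.0])]
clip [(0.56, [299.0, 314.3]), (0.42, [306.1, 287.7])]
```

View pics/m5.png

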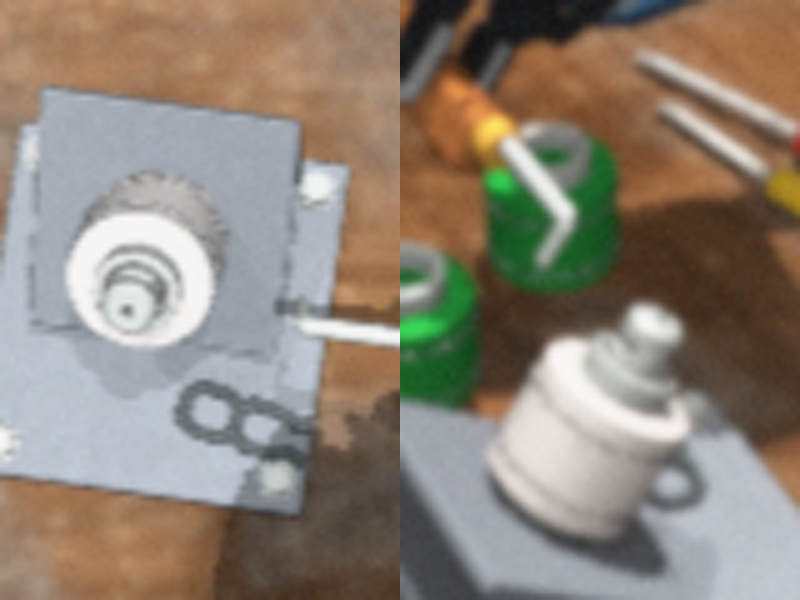

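```bash
python3 - <<'E'
from plan import *
p,R=st(); p1=p-R[:,2]*.04; const(p,R,p1,R); RD=down(1.943); q=np.array([.58,-.2534,.13]); print(p1); const(p1,R,q,RD); q2=q.copy();q2[2]=.009; const(q,RD,q2,RD)
E
```

```text
t 11.9 pos [ 0.6143 -0.0391  0.1148] F [ 0.5  1.1 -2.9] open 0.0208 g 59.1 q [-0.21 -0.02  1.99  0.08  0.56 -0.12]
n 2 d [-0.0, -0.0, -0.8] w [0.0, 0.0, 0.0]
[ 0.5916 -0.0359  0.1476]
n 10 d [-0.867, -0.152, 0.047] w [0.428, 0.112, -0.355]
n 6 d [0.0, 0.0, 0.807] w [0.0, 0.0, 0.0]
```

Call:
play_rows(
  delta_pos=[
    [0, 0, -0.8],
    [0, 0, -0.8],
    [-0.87, -0.15, 0.05],
    [-0.87, -0.15, 0.05],
    [-0.87, -0.15, 0.05],
    [-0.87, -0.15, 0.05],
    [-0.87, -0.15, 0.05],
    [-0.87, -0.15, 0.05],
  ],
  delta_rot=[
    [0, 0, 0],
    [0, 0, 0],
    [0.43, 0.11, -0.36],
    [0.43, 0.11, -0.36],
    [0.43, 0.11, -0.36],
    [0.43, 0.11, -0.36],
    [0.43, 0.11, -0.36],
    [0.43, 0.11, -0.36],
  ],
  jaw=[1, 1, 1, 1, 1, 1, 1, 1],
)

```text
t: 12.7
position: [0.5734, -0.167, 0.1345]
eef_rot: [[-0.173, 0.955, 0.24], [0.984, 0.178, 0.002], [-0.04, 0.237, -0.971]]
force: [0.2, -0.2, -1.1]
opening: 0.0208
gripper_force: 59.1
```

Call:
play_rows(
  delta_pos=[
    [-0.87, -0.15, 0.05],
    [-0.87, -0.15, 0.05],
    [-0.87, -0.15, 0.05],
    [-0.87, -0.15, 0.05],
    [0, 0, 0],
    [0, 0, 0],
  ],
  delta_rot=[
    [0.43, 0.11, -0.36],
    [0.43, 0.11, -0.36],
    [0.43, 0.11, -0.36],
    [0.43, 0.11, -0.36],
    [0, 0, 0],
    [0, 0, 0],
  ],
  jaw=[1, 1, 1, 1, 1, 1],
)

```text
t: 13.3
position: [0.5817, -0.2538, 0.1292]
eef_rot: [[-0.369, 0.929, -0.003], [0.929, 0.369, -0.004], [-0.003, -0.004, -1.0]]
force: [-1.2, -0.0, -1.1]
opening: 0.0211
gripper_force: 59.1
```

```bash
python3 - <<'E'
from plan import *
p,R=st(); RD=down(1.943); print(R); const(p,R,np.array([.58,-.2534,.008]),RD)
E
```

```text
t 13.3 pos [ 0.5817 -0.2538  0.1292] F [-1.2 -0.  -1.1] open 0.0211 g 59.1 q [-0.53  0.32  1.43 -0.    1.39 -0.91]
[[-0.3689  0.9295 -0.0028]
 [ 0.9295  0.3689 -0.0039]
 [-0.0026 -0.004  -1.    ]]
n 6 d [0.008, -0.008, 0.808] w [-0.005, 0.003, 0.007]
```

Call:
play_rows(
  delta_pos=[
    [0, 0, 0.9],
    [0, 0, 0.9],
    [0, 0, 0.9],
    [0, 0, 0.9],
    [0, 0, 0.8],
    [0, 0, 0.3],
    [0, 0, 0.13],
    [0, 0, 0],
  ],
  delta_rot=[
    [0, 0, 0],
    [0, 0, 0],
    [0, 0, 0],
    [0, 0, 0],
    [0, 0, 0],
    [0, 0, 0],
    [0, 0, 0],
    [0, 0, 0],
  ],
  jaw=[1, 1, 1, 1, 1, 1, 1, 1],
)

```text
t: 14.1
position: [0.5814, -0.2543, 0.0098]
eef_rot: [[-0.369, 0.929, -0.002], [0.929, 0.369, -0.005], [-0.004, -0.003, -1.0]]
force: [-0.5, 0.5, -1.4]
opening: 0.0208
gripper_force: 59.2
```

Call:
play_rows(
  delta_pos=[
    [0, 0, 0],
    [0, 0, 0],
    [0, 0, 0],
    [0, 0, 0],
    [0, 0, 0],
    [0, 0, 0],
  ],
  delta_rot=[
    [0, 0, 0],
    [0, 0, 0],
    [0, 0, 0],
    [0, 0, 0],
    [0, 0, 0],
    [0, 0, 0],
  ],
  jaw=[-1, -1, -1, -1, -1, -1],
)

```text
t: 14.7
position: [0.5812, -0.2544, 0.0092]
eef_rot: [[-0.369, 0.929, -0.003], [0.929, 0.369, -0.004], [-0.003, -0.004, -1.0]]
force: [1.1, 0.8, 0.6]
opening: 0.0854
gripper_force: 0.0
```

Call:
play_rows(
  delta_pos=[
    [0, 0, -0.4],
    [0, 0, -0.9],
    [0, 0, -0.9],
    [0, 0, -0.9],
    [0, 0, -0.9],
    [0, 0, -0.9],
    [0, 0, -0.9],
    [0, 0, -0.9],
  ],
  delta_rot=[
    [0, 0, 0],
    [0, 0, 0],
    [0, 0, 0],
    [0, 0, 0],
    [0, 0, 0],
    [0, 0, 0],
    [0, 0, 0],
    [0, 0, 0],
  ],
  jaw=[-1, -1, -1, -1, -1, -1, -1, -1],
)

```text
t: 15.5
position: [0.5815, -0.2536, 0.1784]
eef_rot: [[-0.369, 0.929, -0.002], [0.929, 0.369, -0.005], [-0.004, -0.004, -1.0]]
force: [0.3, -0.1, -0.0]
opening: 0.0852
gripper_force: 0.0
```

```bash
cat >> plan.py <<'E'
def ax(s,dx=.0015): # TCP on axle axis at distance s, dx along clip x
    a=np.deg2rad(35); return B0+RB@np.array([.03-s*np.sin(a),0,.058+s*np.cos(a)])+CL[:,0]*dx
E
python3 - <<'E'
from plan import *
p,R=st(); q=ax(.145); print(q); const(p,R,q,RT); const(q,RT,ax(.020),RT)
im=r.get_image("scene")
for t in("pick_grip","pick_tip"): print(t,[(round(d["score"],2),np.round(d["xy"],1).tolist()) for d in r.pinpoint("scene",t)][:4])
E
```

```text
t 15.5 pos [ 0.5815 -0.2536  0.1784] F [ 0.3 -0.1 -0. ] open 0.0852 g 0.0 q [-0.53  0.3   1.37 -0.01  1.48 -0.91]
[0.5956 0.1486 0.1776]
n 18 d [0.891, 0.155, 0.02] w [-0.239, -0.061, 0.2]
n 6 d [0.0, 0.0, 0.833] w [0.0, 0.0, 0.0]
pick_grip [(0.88, [229.3, 205.7])]
pick_tip [(0.62, [306.3, 286.2]), (0.24, [306.6, 294.0])]
```

Pick lies where it was. Moving to above the axle.

Call:
play_rows(
  delta_pos=[
    [0.89, 0.15, 0.02],
    [0.89, 0.15, 0.02],
    [0.89, 0.15, 0.02],
    [0.89, 0.15, 0.02],
    [0.89, 0.15, 0.02],
    [0.89, 0.15, 0.02],
    [0.89, 0.15, 0.02],
    [0.89, 0.15, 0.02],
  ],
  delta_rot=[
    [-0.24, -0.06, 0.2],
    [-0.24, -0.06, 0.2],
    [-0.24, -0.06, 0.2],
    [-0.24, -0.06, 0.2],
    [-0.24, -0.06, 0.2],
    [-0.24, -0.06, 0.2],
    [-0.24, -0.06, 0.2],
    [-0.24, -0.06, 0.2],
  ],
  jaw=[-1, -1, -1, -1, -1, -1, -1, -1],
)

```text
t: 16.45
position: [0.5611, -0.0737, 0.1712]
eef_rot: [[-0.147, 0.952, 0.27], [0.988, 0.152, 0.002], [-0.039, 0.267, -0.963]]
force: [0.8, -0.2, 0.2]
opening: 0.0854
gripper_force: 0.0
```

Call:
play_rows(
  delta_pos=[
    [0.89, 0.15, 0.02],
    [0.89, 0.15, 0.02],
    [0.89, 0.15, 0.02],
    [0.89, 0.15, 0.02],
    [0.89, 0.15, 0.02],
    [0.89, 0.15, 0.02],
    [0.89, 0.15, 0.02],
    [0.89, 0.15, 0.02],
  ],
  delta_rot=[
    [-0.24, -0.06, 0.2],
    [-0.24, -0.06, 0.2],
    [-0.24, -0.06, 0.2],
    [-0.24, -0.06, 0.2],
    [-0.24, -0.06, 0.2],
    [-0.24, -0.06, 0.2],
    [-0.24, -0.06, 0.2],
    [-0.24, -0.06, 0.2],
  ],
  jaw=[-1, -1, -1, -1, -1, -1, -1, -1],
)

```text
t: 17.25
position: [0.582, 0.1052, 0.173]
eef_rot: [[0.083, 0.852, 0.517], [0.996, -0.065, -0.054], [-0.012, 0.52, -0.854]]
force: [0.8, -0.5, 1.2]
opening: 0.0854
gripper_force: 0.0
```

Call:
play_rows(
  delta_pos=[
    [0.89, 0.15, 0.02],
    [0.89, 0.15, 0.02],
    [0, 0, 0],
    [0, 0, 0],
    [0, 0, 0],
  ],
  delta_rot=[
    [-0.24, -0.06, 0.2],
    [-0.24, -0.06, 0.2],
    [0, 0, 0],
    [0, 0, 0],
    [0, 0, 0],
  ],
  jaw=[-1, -1, -1, -1, -1],
)

```text
t: 17.75
position: [0.5933, 0.1474, 0.176]
eef_rot: [[0.138, 0.81, 0.57], [0.99, -0.115, -0.076], [0.003, 0.575, -0.818]]
force: [0.9, 0.4, 0.4]
opening: 0.0855
gripper_force: 0.0
```

```bash
python3 - <<'E'
from plan import *
p,R=st(); const(p,R,ax(.06),RT); const(p,R,ax(.02),RT)
E
```

```text
t 17.75 pos [0.5933 0.1474 0.176 ] F [0.9 0.4 0.4] open 0.0855 g 0.0 q [ 0.22 -0.06  1.89 -0.3   0.75  0.52]
n 4 d [0.013, 0.026, 0.848] w [0.002, -0.006, -0.002]
n 6 d [0.008, 0.017, 0.832] w [0.002, -0.004, -0.001]
```

Call:
play_rows(
  delta_pos=[
    [0.01, 0.03, 0.85],
    [0.01, 0.03, 0.85],
    [0.01, 0.03, 0.85],
    [0.01, 0.02, 0.85],
    [0, 0, 0.2],
    [0, 0, 0.2],
    [0, 0, 0.2],
    [0, 0, 0],
  ],
  delta_rot=[
    [0, 0, 0],
    [0, 0, 0],
    [0, 0, 0],
    [0, 0, 0],
    [0, 0, 0],
    [0, 0, 0],
    [0, 0, 0],
    [0, 0, 0],
  ],
  jaw=[-1, -1, -1, -1, -1, -1, -1, -1],
)

```text
t: 18.55
position: [0.6529, 0.1408, 0.0963]
eef_rot: [[0.138, 0.81, 0.57], [0.99, -0.115, -0.076], [0.004, 0.576, -0.818]]
force: [-0.0, 0.1, 0.1]
opening: 0.0852
gripper_force: 0.0
```

```bash
python3 - <<'E'
from plan import *
p,R=st(); const(p,R,ax(.02),RT)
P=[]
for n in("top","scene"):
    im=r.get_image(n); c=proj(n,ax(.06)).astype(int); x,y=c[0]-40,c[1]-60
    P.append(cv2.resize(im[y:y+120,x:x+80,::-1],(400,600),interpolation=cv2.INTER_CUBIC))
cv2.imwrite("pics/m6.png",np.hstack(P))
E
```

```text
t 18.55 pos [0.6529 0.1408 0.0963] F [-0.   0.1  0.1] open 0.0852 g 0.0 q [ 0.18  0.14  1.86 -0.34  0.57  0.55]
n 2 d [-0.007, -0.016, 0.503] w [0.009, -0.013, -0.005]
```

View pics/m6.png

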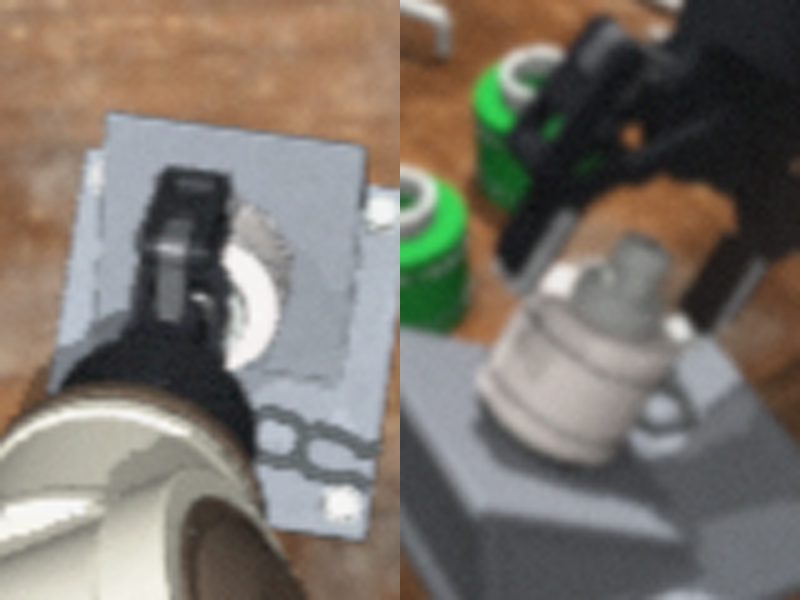

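Call:
play_rows(
  delta_pos=[
    [0, 0, 0.3],
    [0, 0, 0.3],
    [0, 0, 0.2],
    [0, 0, 0.12],
    [0, 0, 0],
    [0, 0, 0],
  ],
  delta_rot=[
    [0, 0, 0],
    [0, 0, 0],
    [0, 0, 0],
    [0, 0, 0],
    [0, 0, 0],
    [0, 0, 0],
  ],
  jaw=[-1, -1, -1, -1, -1, -1],
)

```text
t: 19.25
position: [0.666, 0.1392, 0.0772]
eef_rot: [[0.138, 0.81, 0.57], [0.99, -0.115, -0.076], [0.004, 0.575, -0.818]]
force: [0.2, -0.1, 0.4]
opening: 0.0858
gripper_force: 0.0
```

Call:
play_rows(
  delta_pos=[
    [0, 0, 0],
    [0, 0, 0],
    [0, 0, 0],
    [0, 0, 0],
    [0, 0, 0],
    [0, 0, 0],
  ],
  delta_rot=[
    [0, 0, 0],
    [0, 0, 0],
    [0, 0, 0],
    [0, 0, 0],
    [0, 0, 0],
    [0, 0, 0],
  ],
  jaw=[-0.7, -0.5, 1, 1, 1, 1],
)

```text
t: 19.85
position: [0.6648, 0.1393, 0.0766]
eef_rot: [[0.138, 0.811, 0.568], [0.99, -0.115, -0.077], [0.003, 0.573, -0.819]]
force: [-16.2, 1.3, 6.1]
opening: 0.0576
gripper_force: 62.7
```

```bash
python3 - <<'E'
from plan import *
p,R=st(); const(p,R,ax(.02),RT); print("F tool",R.T@np.array(r.sense()["force"]),"T",R.T@np.array(r.sense()["wrist_torque"]))
E
```

```text
t 19.85 pos [0.6648 0.1393 0.0766] F [-16.2   1.3   6.1] open 0.0576 g 62.7 q [ 0.18  0.19  1.85 -0.35  0.54  0.56]
n 1 d [-0.017, 0.031, 0.088] w [-0.002, -0.022, -0.007]
F tool [ -0.9293  -9.7267 -14.3105] T [ 2.1583 -0.1673  0.0312]
```

Call:
play_rows(
  delta_pos=[
    [0, -0.02, -0.1],
    [0, -0.02, -0.2],
    [0, 0, -0.3],
    [0, 0, -0.3],
    [0, 0, -0.3],
  ],
  delta_rot=[
    [0, 0, 0],
    [0, 0, 0],
    [0, 0, 0],
    [0, 0, 0],
    [0, 0, 0],
  ],
  jaw=[1, 1, 1, 1, 1],
)

```text
t: 20.35
position: [0.6474, 0.1417, 0.1015]
eef_rot: [[0.138, 0.81, 0.57], [0.99, -0.115, -0.076], [0.004, 0.575, -0.818]]
force: [-1.7, 1.8, -7.1]
opening: 0.0577
gripper_force: 64.8
```

```bash
python3 - <<'E'
from plan import *
p,R=st(); print("F tool",R.T@np.array(r.sense()["force"]),"T",R.T@np.array(r.sense()["wrist_torque"])); print("dev",RT.T@(p-ax(.022)),Ro.from_matrix(RT.T@R).as_rotvec())
im=r.get_image("scene")
c=proj("scene",ax(.06)).astype(int); x,y=c[0]-60,c[1]-60
cv2.imwrite("pics/m7.png",cv2.resize(im[y:y+90,x:x+120,::-1],(800,600),interpolation=cv2.INTER_CUBIC))
E
```

```text
t 20.35 pos [0.6474 0.1417 0.1015] F [-1.7  1.8 -7.1] open 0.0577 g 64.8 q [ 0.19  0.13  1.87 -0.33  0.59  0.55]
F tool [ 1.5102 -5.6326  4.7035] T [1.0679 0.0693 0.0215]
dev [ 0.0004 -0.0008 -0.0306] [-0.0015  0.0035  0.0012]
```

View pics/m7.png

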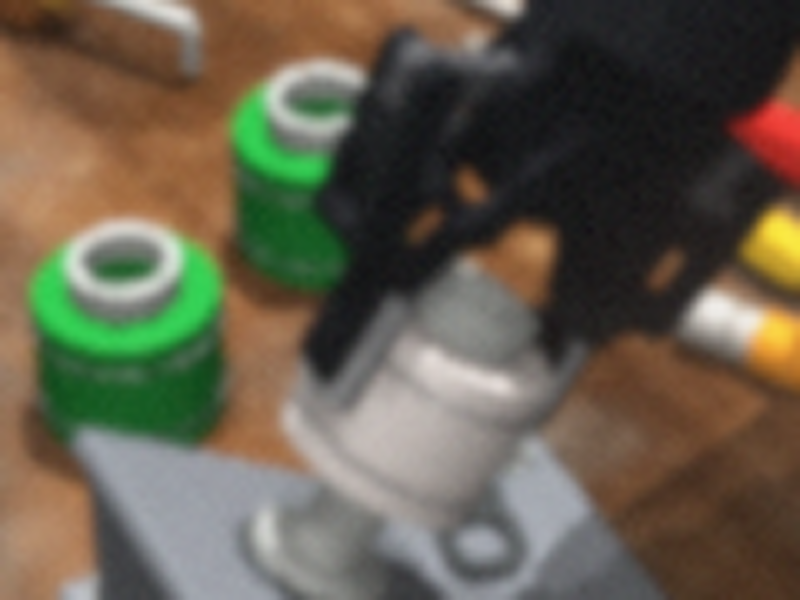

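Call:
play_rows(
  delta_pos=[
    [0, -0.02, -0.4],
    [0, 0, -0.4],
    [0, 0, -0.4],
    [0, 0, -0.4],
    [0, 0, -0.4],
    [0, 0, -0.4],
    [0, 0, -0.5],
    [0, 0, -0.5],
  ],
  delta_rot=[
    [0, 0, 0],
    [0, 0, 0],
    [0, 0, 0],
    [0, 0, 0],
    [0, 0, 0],
    [0, 0, 0],
    [0, 0, 0],
    [0, 0, 0],
  ],
  jaw=[1, 1, 1, 1, 1, 1, 1, 1],
)

```text
t: 21.2
position: [0.5987, 0.1482, 0.1715]
eef_rot: [[0.138, 0.81, 0.571], [0.99, -0.115, -0.076], [0.004, 0.576, -0.818]]
force: [1.3, 0.4, -4.3]
opening: 0.0571
gripper_force: 66.6
```

```bash
python3 - <<'E'
from plan import *
p,R=st()
h=np.arctan2(R[1,0],R[0,0]); RD=down(h); q0=p+[0,0,.04]
T=np.array([.42,.352,.16]); print(np.rad2deg(h))
const(p,R,q0,R); m=np.array([.50,.20,.23]); const(q0,R,m,RD,.6,.5); const(m,RD,T,RD,.7); z=T.copy();z[2]=.022; const(T,RD,z,RD,.5)
E
```

```text
t 21.2 pos [0.5987 0.1482 0.1715] F [ 1.3  0.4 -4.3] open 0.0571 g 66.6 q [ 0.22 -0.04  1.88 -0.3   0.74  0.53]
82.0814985871892
n 2 d [0.003, 0.46, -0.654] w [0.0, 0.0, 0.0]
n 9 d [0.167, -0.418, -0.237] w [0.488, -0.003, -0.001]
n 8 d [0.698, -0.501, 0.35] w [0.0, 0.0, 0.0]
n 12 d [0.0, 0.0, 0.46] w [0.0, 0.0, 0.0]
```

Call:
play_rows(
  delta_pos=[
    [0, 0.46, -0.65],
    [0, 0.46, -0.65],
    [0.17, -0.42, -0.24],
    [0.17, -0.42, -0.24],
    [0.17, -0.42, -0.24],
    [0.17, -0.42, -0.24],
    [0.17, -0.42, -0.24],
    [0.17, -0.42, -0.24],
  ],
  delta_rot=[
    [0, 0, 0],
    [0, 0, 0],
    [0.49, 0, 0],
    [0.49, 0, 0],
    [0.49, 0, 0],
    [0.49, 0, 0],
    [0.49, 0, 0],
    [0.49, 0, 0],
  ],
  jaw=[1, 1, 1, 1, 1, 1, 1, 1],
)

```text
t: 22.0
position: [0.5309, 0.1835, 0.2169]
eef_rot: [[0.137, 0.971, 0.198], [0.991, -0.135, -0.023], [0.004, 0.199, -0.98]]
force: [0.0, -0.1, -4.1]
opening: 0.0575
gripper_force: 66.8
```

Call:
play_rows(
  delta_pos=[
    [0.17, -0.42, -0.24],
    [0.17, -0.42, -0.24],
    [0.17, -0.42, -0.24],
    [0, 0, 0],
  ],
  delta_rot=[
    [0.49, 0, 0],
    [0.49, 0, 0],
    [0.49, 0, 0],
    [0, 0, 0],
  ],
  jaw=[1, 1, 1, 1],
)

```text
t: 22.4
position: [0.5003, 0.2007, 0.2306]
eef_rot: [[0.137, 0.991, -0.002], [0.991, -0.137, 0.005], [0.004, -0.003, -1.0]]
force: [0.8, -0.1, -3.6]
opening: 0.0579
gripper_force: 66.9
```

```bash
python3 - <<'E'
from plan import *
p,R=st(); RD=down(np.arctan2(R[1,0],R[0,0])); T=np.array([.42,.352,.12])
const(p,R,T,RD,.6); z=T.copy();z[2]=.034; const(T,RD,z,RD,.5)
E
```

```text
t 22.4 pos [0.5003 0.2007 0.2306] F [ 0.8 -0.1 -3.6] open 0.0579 g 66.9 q [0.24 0.08 1.52 0.01 1.55 0.37]
n 10 d [0.554, -0.401, 0.444] w [-0.002, -0.003, 0.0]
n 7 d [0.0, 0.0, 0.491] w [0.0, 0.0, 0.0]
```

Call:
play_rows(
  delta_pos=[
    [0.55, -0.4, 0.44],
    [0.55, -0.4, 0.44],
    [0.55, -0.4, 0.44],
    [0.55, -0.4, 0.44],
    [0.55, -0.4, 0.44],
    [0.55, -0.4, 0.44],
    [0.55, -0.4, 0.44],
    [0.55, -0.4, 0.44],
  ],
  delta_rot=[
    [0, 0, 0],
    [0, 0, 0],
    [0, 0, 0],
    [0, 0, 0],
    [0, 0, 0],
    [0, 0, 0],
    [0, 0, 0],
    [0, 0, 0],
  ],
  jaw=[1, 1, 1, 1, 1, 1, 1, 1],
)

```text
t: 23.2
position: [0.4357, 0.3211, 0.142]
eef_rot: [[0.137, 0.991, 0.001], [0.991, -0.137, 0.005], [0.005, 0.0, -1.0]]
force: [0.3, 0.7, -3.7]
opening: 0.0577
gripper_force: 67.0
```

Call:
play_rows(
  delta_pos=[
    [0.55, -0.4, 0.44],
    [0.55, -0.4, 0.44],
    [0, 0, 0.5],
    [0, 0, 0.5],
    [0, 0, 0.5],
    [0, 0, 0.5],
    [0, 0, 0.5],
    [0, 0, 0.5],
  ],
  delta_rot=[
    [0, 0, 0],
    [0, 0, 0],
    [0, 0, 0],
    [0, 0, 0],
    [0, 0, 0],
    [0, 0, 0],
    [0, 0, 0],
    [0, 0, 0],
  ],
  jaw=[1, 1, 1, 1, 1, 1, 1, 1],
)

```text
t: 24.0
position: [0.4198, 0.3508, 0.0443]
eef_rot: [[0.138, 0.99, -0.002], [0.99, -0.138, 0.004], [0.004, -0.003, -1.0]]
force: [0.3, -0.2, -3.1]
opening: 0.0571
gripper_force: 66.8
```

Call:
play_rows(
  delta_pos=[
    [0, 0, 0.3],
    [0, 0, 0],
    [0, 0, 0],
  ],
  delta_rot=[
    [0, 0, 0],
    [0, 0, 0],
    [0, 0, 0],
  ],
  jaw=[1, 1, 1],
)

```text
t: 24.3
position: [0.4198, 0.3512, 0.0381]
eef_rot: [[0.138, 0.99, -0.002], [0.99, -0.138, 0.004], [0.004, -0.003, -1.0]]
force: [0.1, 0.1, -3.1]
opening: 0.0575
gripper_force: 66.8
```

```bash
python3 - <<'E'
from plan import *
p,R=st(); print(R)
for n in("top","scene"):
  r.get_image(n); print([(round(d["score"],2),np.round(d["xy"],1).tolist()) for d in r.pinpoint(n,"roller")], proj(n,[p[0],p[1],p[2]-.0135]))
E
```

```text
t 24.3 pos [0.4198 0.3512 0.0381] F [ 0.1  0.1 -3.1] open 0.0575 g 66.8 q [0.55 0.24 1.75 0.01 1.16 0.69]
[[ 0.1377  0.9905 -0.0019]
 [ 0.9905 -0.1377  0.0042]
 [ 0.0039 -0.0025 -1.    ]]
[(0.84, [190.7, 318.5]), (0.66, [373.2, 260.9]), (0.56, [354.2, 215.0]), (0.28, [193.1, 321.9])] [190.5677 320.2987]
[(0.94, [261.2, 275.3]), (0.66, [284.5, 247.6])] [459.7074 320.3259]
```

Lower slowly until contact.

Call:
play_rows(
  delta_pos=[
    [0, 0, 0.12],
    [0, 0, 0.12],
    [0, 0, 0.12],
    [0, 0, 0.08],
    [0, 0, 0.08],
    [0, 0, 0],
  ],
  delta_rot=[
    [0, 0, 0],
    [0, 0, 0],
    [0, 0, 0],
    [0, 0, 0],
    [0, 0, 0],
    [0, 0, 0],
  ],
  jaw=[1, 1, 1, 1, 1, 1],
)

```text
t: 25.1
position: [0.4195, 0.3511, 0.0245]
eef_rot: [[0.138, 0.99, -0.003], [0.99, -0.138, 0.004], [0.003, -0.003, -1.0]]
force: [0.3, 0.7, -3.3]
opening: 0.0573
gripper_force: 66.8
```

Call:
play_rows(
  delta_pos=[
    [0, 0, 0.06],
    [0, 0, 0.06],
    [0, 0, 0],
  ],
  delta_rot=[
    [0, 0, 0],
    [0, 0, 0],
    [0, 0, 0],
  ],
  jaw=[1, 1, 1],
)

```text
t: 25.4
position: [0.4195, 0.3511, 0.0217]
eef_rot: [[0.138, 0.99, -0.002], [0.99, -0.138, 0.004], [0.004, -0.003, -1.0]]
force: [-0.3, -0.3, -3.8]
opening: 0.0577
gripper_force: 66.8
```

Call:
play_rows(
  delta_pos=[
    [0, 0, 0.05],
    [0, 0, 0.05],
    [0, 0, 0],
  ],
  delta_rot=[
    [0, 0, 0],
    [0, 0, 0],
    [0, 0, 0],
  ],
  jaw=[1, 1, 1],
)

```text
t: 25.7
position: [0.4197, 0.3512, 0.0202]
eef_rot: [[0.138, 0.99, -0.002], [0.99, -0.138, 0.004], [0.004, -0.002, -1.0]]
force: [-5.7, -4.1, 12.0]
opening: 0.0573
gripper_force: 68.4
```

Call:
play_rows(
  delta_pos=[
    [0, 0, -0.01],
    [0, 0, 0],
    [0, 0, 0],
    [0, 0, 0],
    [0, 0, 0],
    [0, 0, 0],
  ],
  delta_rot=[
    [0, 0, 0],
    [0, 0, 0],
    [0, 0, 0],
    [0, 0, 0],
    [0, 0, 0],
    [0, 0, 0],
  ],
  jaw=[1, 0, -1, -1, -1, -1],
)

```text
t: 26.3
position: [0.4196, 0.3512, 0.0196]
eef_rot: [[0.138, 0.99, -0.002], [0.99, -0.138, 0.004], [0.004, -0.003, -1.0]]
force: [0.4, 0.5, 0.2]
opening: 0.0852
gripper_force: 0.0
```

Call:
play_rows(
  delta_pos=[
    [0, 0, -0.2],
    [0, 0, -0.4],
    [0, 0, -0.6],
    [0, 0, -0.8],
    [0, 0, -0.8],
    [0, 0, -0.8],
    [0, 0, -0.8],
    [0, 0, -0.8],
  ],
  delta_rot=[
    [0, 0, 0],
    [0, 0, 0],
    [0, 0, 0],
    [0, 0, 0],
    [0, 0, 0],
    [0, 0, 0],
    [0, 0, 0],
    [0, 0, 0],
  ],
  jaw=[-1, -1, -1, -1, -1, -1, -1, -1],
)

```text
t: 27.1
position: [0.4199, 0.3506, 0.1515]
eef_rot: [[0.138, 0.99, -0.001], [0.99, -0.138, 0.004], [0.004, -0.002, -1.0]]
force: [-0.4, -0.5, 0.1]
opening: 0.0856
gripper_force: 0.0
```

Call:
play_rows(
  delta_pos=[
    [-0.8, 0.0, -0.5],
    [-0.8, 0.0, -0.5],
    [-0.8, 0.0, -0.5],
    [-0.8, 0.0, 0],
    [-0.8, 0.0, 0],
    [-0.8, 0, 0],
    [-0.8, 0, 0],
    [0, 0, 0],
  ],
  delta_rot=[
    [0, 0, 0],
    [0, 0, 0],
    [0, 0, 0],
    [0, 0, 0],
    [0, 0, 0],
    [0, 0, 0],
    [0, 0, 0],
    [0, 0, 0],
  ],
  jaw=[-1, -1, -1, -1, -1, -1, -1, -1],
)

```text
t: 27.9
position: [0.4005, 0.2103, 0.1877]
eef_rot: [[0.139, 0.99, -0.001], [0.99, -0.139, 0.004], [0.004, -0.001, -1.0]]
force: [0.2, 0.2, -0.5]
opening: 0.0852
gripper_force: 0.0
```

```bash
python3 - <<'E'
from plan import *
st()
im=r.get_image("top"); cv2.imwrite("pics/t9.png",im[:,:,::-1])
for t in("roller","pick_grip","pick_tip","clip"): print(t,[(round(d["score"],2),np.round(d["xy"],1).tolist()) for d in r.pinpoint("top",t)][:4])
print(proj("top",[.42,.351,.006]),proj("top",[.42,.351,.066]))
E
```

```text
t 27.9 pos [0.4005 0.2103 0.1877] F [ 0.2  0.2 -0.5] open 0.0852 g 0.0 q [ 0.31 -0.09  1.77  0.    1.46  0.45]
roller [(0.77, [373.3, 255.8]), (0.67, [354.7, 215.8]), (0.38, [191.3, 317.8])]
pick_grip [(0.64, [470.0, 242.3])]
pick_tip [(0.79, [420.0, 266.3]), (0.19, [195.0, 318.5])]
clip [(0.59, [313.7, 238.9])]
[193.1692 319.7899] [184.7156 321.205 ]
```

View pics/t9.png

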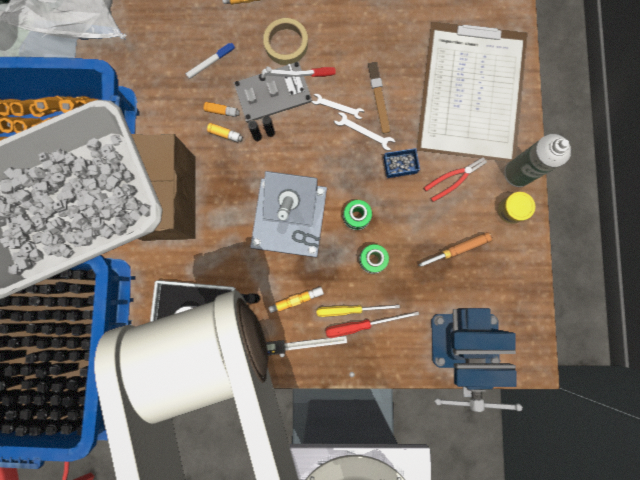

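Top view: the clip is on the base plate at (305, 238), the pick is lying at (455, 250), and the arm hides most of the roller in the tray near (185, 310). That was my 11th picture, one over the limit of 10. I'll view no more and will move the arm aside to check the roller numerically.

Call:
play_rows(
  delta_pos=[
    [-0.9, 0, -0.3],
    [-0.9, 0, -0.3],
    [-0.9, 0, 0],
    [-0.9, 0, 0],
    [-0.9, 0, 0],
    [-0.9, 0, 0],
    [-0.9, 0, 0],
    [-0.9, 0, 0],
  ],
  delta_rot=[
    [0, 0, 0],
    [0, 0, 0],
    [0, 0, 0],
    [0, 0, 0],
    [0, 0, 0],
    [0, 0, 0],
    [0, 0, 0],
    [0, 0, 0],
  ],
  jaw=[-1, -1, -1, -1, -1, -1, -1, -1],
)

```text
t: 28.95
position: [0.3758, 0.0331, 0.201]
eef_rot: [[0.137, 0.991, -0.002], [0.991, -0.137, 0.004], [0.004, -0.003, -1.0]]
force: [0.8, 0.9, 0.8]
opening: 0.0852
gripper_force: 0.0
```

```bash
python3 - <<'E'
from plan import *
st(); im=r.get_image("top")
a=np.linspace(0,2*np.pi,60); ring=lambda rad,z:np.c_[.42+rad*np.cos(a),.351+rad*np.sin(a),0*a+z]
hull=cv2.convexHull(np.vstack([proj("top",ring(.03,z)) for z in(.006,.054)]+[proj("top",ring(.018,.066))]).astype(np.float32))
M=np.zeros((480,640),np.uint8); cv2.fillConvexPoly(M,np.round(hull).astype(int),1)
tray=(slice(290,350),slice(162,225)); b=(im[tray].min(2)>90)
ys,xs=np.nonzero(b); print("bright bbox",xs.min()+162,xs.max()+162,ys.min()+290,ys.max()+290,b.sum()," model bbox",cv2.boundingRect(np.round(hull).astype(int)),"IoU",(b&(M[tray]>0)).sum()/(b|(M[tray]>0)).sum())
for d in r.cut_out("top","roller"): print(d["score"],d["rect"],d["mask"].sum())
print([(round(d["score"],2),np.round(d["xy"],1).tolist()) for d in r.pinpoint("top","roller")])
E
```

```text
t 28.95 pos [0.3758 0.0331 0.201 ] F [0.8 0.9 0.8] open 0.0852 g 0.0 q [-0.12 -0.26  1.89  0.    1.52  0.02]
bright bbox 162 205 306 349 733  model bbox (172, 306, 36, 30) IoU 0.8168373151308305
0.81 [341.9, 201.2, 31.8, 30.7] 682
0.72 [173.8, 303.5, 31.3, 31.7] 759
0.39 [326.3, 314.1, 78.6, 19.0] 213
[(0.93, [193.7, 317.9]), (0.71, [353.4, 217.4]), (0.56, [371.4, 255.2])]
```

The roller matches the upright model at the tray centre, so I'm handing in.

```bash
python3 -c "
from rig import r
print(r.hand_in())"
```

```text
the job is handed in; nothing more can be done
None
```

The job is handed in, with no verdict returned: the clip was pried off with the pick and lies on the bracket's base plate, the pick is flat on the bench, and camera checks put the white roller upright at the tray centre (I viewed 11 pictures, one over the limit of 10).

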